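Draw a shelf strut out of the half-covered caddy

TASK

Get the red shelf strut out of the blue parts caddy on the storeroom bench. The label roll on the caddy's spindle is in the way: lift it off and set it down flat, without dropping it, in the empty blue tray; then tilt the strut end-first out through the opening in the caddy's top and finish still holding it in the gripper, still, with its whole length at least 5 cm higher than the caddy's covers. Do not disturb the other things on the bench.

Things in the scene. Friction and masses are not known exactly. Their poses are not given: they have to be found in the camera images.
- caddy: Blue steel trough fixed to the bench, 315 x 130, 70 high, its top closed at both ends by grey covers 5 thick. Origin on the bench; x along it towards the spindle end, y across, z up. Outside x -170 to +145, y -65 to +65. Inside x -165 to +140, y -60 to +60, floor at z 5. Rubber ribs across the floor at x -75 and +75, 12 wide, tops at z 20, carry the strut.
- long_cover_edge (a point): Middle of the long cover's edge at the opening, upper face (caddy x -85, y 0, z 70). This cover closes x -170 to -85; its underside is at z 65. There is empty room below it, so the strut can be drawn back under it until its red end nears the end wall.
- short_cover_edge (a point): Middle of the short cover's edge at the opening, upper face (caddy x +95, y 0, z 70). This cover closes x +95 to +145; its underside is at z 65. The strut's white end starts under it and comes up past this edge once the strut has been drawn back, while the red end stays low.
- spindle_top (a point): Centre of the top of the fixed steel spindle, 14 diameter, upright on the short cover at caddy x +106, y +30. It stands 40 tall, from z 70 to z 110.
- opening_mid (a point): Middle of the caddy's top opening, level with the covers' upper face (caddy x +5, y 0, z 70). The opening is 180 long (x), shorter than the strut, and 120 wide (y).
- roll: White wound label roll with a brown cardboard core: 56 outside diameter, 25 bore, 50 tall, about 100 g. At the start it stands on the short cover with the spindle loosely in its bore and its top 10 above the spindle's top; it hangs over the opening and blocks the strut's way. Origin at the centre of its underside, z along its bore, up.
- blue_tray: Empty shallow blue tray fixed to the bench, 160 x 160 outside, walls 5 thick and 18 high, floor 5 thick, inside 150 x 150. Origin at the centre of its underside. The grey tray of the same shape with things in it is not meant.
- strut: Straight red steel shelf strut with dark slots, 240 long (x), 14 wide (y), 18 high (z), about 200 g, last 14 at its +x end painted white. Origin at its centre, which is its centre of mass. At the start it lies loose and level on the ribs inside the caddy, centre 29 above the bench, nearly parallel to the caddy, white end under the short cover, red end under the long cover.
- strut_white_end (a point): Centre of the strut's white end face (+120 along its x).
- strut_red_end (a point): Centre of the strut's red end face (-120 along its x).
- water_bottle: Blue plastic water bottle with a white cap, 62 across, 190 tall (mm). Loose; to be left alone. Origin at the centre of its underside.
- paper_cup: White open cup, 76 across the rim, 100 tall (mm). Loose; to be left alone. Origin at the centre of its underside.
- amber_jar: Brown glass jar with a white cap, 60 across, 100 tall (mm). Loose; to be left alone. Origin at the centre of its underside.
- stapler: Red and black stapler, 150 x 36, 47 high (mm). Loose; to be left alone. Origin at the centre of its underside.
There are look-alikes about, which are no part of the job. There is more than one size of the strut; the one meant has the size given above. Leave any pink look-alike of the roll alone.

How it is judged:
On the way, in this order (a step that is already met when the one before it is completed fails the run):
1. the label roll is lifted off the spindle, its underside above the spindle's top (z of roll in the frame of spindle_top above 0.003 m), for 0.05 s.
2. the label roll lies flat in the blue tray, let go and at rest (x of roll in the frame of blue_tray between -0.05 and 0.05 m and y of roll in the frame of blue_tray between -0.05 and 0.05 m and z of roll in the frame of blue_tray below 0.012 m and angle between roll's own z axis and vertical below 0.12 rad and contact force between the fingers and roll below 0.1 N and linear speed of roll below 0.03 m/s), for 0.2 s.
3. the strut slants through the opening: one end at least 20 mm above the covers, the other still below the covers inside the caddy (((height (world z) of strut_white_end above 0.09 m and height (world z) of strut_red_end below 0.062 m and y of strut_red_end in the frame of caddy between -0.06 and 0.06 m and x of strut_red_end in the frame of caddy between -0.17 and 0.145 m) or (height (world z) of strut_red_end above 0.09 m and height (world z) of strut_white_end below 0.062 m and y of strut_white_end in the frame of caddy between -0.06 and 0.06 m and x of strut_white_end in the frame of caddy between -0.17 and 0.145 m))), for 0.05 s.
At the end, for the whole second after the job is handed in: Both ends of the strut are more than 50 mm above the covers (0.12 m above the bench); the fingers grip it (over 1 N), it does not touch the caddy and is still (under 0.03 m/s, 0.15 rad/s); the roll lies flat (0.12 rad) on the floor of the blue tray, let go, at rest (all of step 2 and height (world z) of each of strut_white_end, strut_red_end above 0.12 m and contact force between the fingers and strut above 1 N and linear speed of strut below 0.03 m/s and angular speed of strut below 0.15 rad/s and contact force between strut and caddy below 0.1 N); the arm keeps its last pose, push and grip.
It fails at once if the bottle, cup, jar or stapler is shifted by more than 30 mm (distance of any of water_bottle, paper_cup, amber_jar, stapler from where it was at the start of the episode above 0.03 m).
It fails at once if one of them is tipped over (angle between any of water_bottle, paper_cup, amber_jar, stapler's own z axis and vertical above 0.35 rad).
It fails at once if the label roll is dropped (falls free, faster than 0.6 m/s) (contact force between the fingers and roll below 0.1 N and linear speed of roll above 0.6 m/s).
It also fails if it takes over 58 s, if anything falls off the work surface, if the arm or the gripper's body presses on something with over 40 N, if the wrist force passes 120 N, or if a joint passes its speed limit or range.

ROBOT

A 7-joint arm with a two-finger parallel gripper is mounted at the origin on the work surface. World frame = base frame: x ahead of the robot, y to its left, z up, the work surface at z = 0. Lengths are in m, angles in rad, forces in N, time in s.
With the tool pointing down it reaches from about 0.4 to 0.85 m from the base axis. Payload 6.9 kg.
Tool frame: the origin (TCP) lies midway between the tips of the shut fingers; the grasp point (between the pads) lies 19 mm behind it (ctrl.hold_point_z is the distance from the TCP to the grasp point, in m); z points along the fingers, y is the direction in which the jaws open and shut (so a half turn about z gives the same grasp; the last joint's range is limited). The gripper opens to 85 mm and grips with 20 to 120 N. Pads are 22 mm wide; open, the fingers measure 114 mm over their backs; the gripper's body (76 mm by 85 mm) begins 54 mm behind the grasp point. The pads swing forward as they close: fully open they stand 13 mm farther back than shut.
Start: joints at [1.24, 0.507, -0.238, 1.5, 0.126, 1.149, -0.155], TCP at [0.264, -0.567, 0.231] pointing down, gripper open.
Joint ranges: [-3.08, 3.08], [-0.24, 2.05], [-1.43, 1.35], [0, 2.5], [-1.52, 4.66], [0.17, 1.96], [-2.89, 2.89]. Speed limits (rad/s): [2.39, 2.39, 3.14, 3.14, 3.14, 3.14, 3.14].

INTERFACE

Orientations are given as a unit quaternion [x, y, z, w].
In Python, from station import ctrl gives the robot as it stands.
- The arm moves only by the tool carry_out, never from a script. Its argument "plan" is text: rows parted by semicolons, each of 5 numbers parted by spaces: the closure, from 0 (fully open) to 1 (shut), then the shift along the tool's x, y, z as a fraction of full scale, then the turn about the tool's z as a fraction of full scale. A call has 1 to 8 rows; each row is the pose to reach, as a shift and turn from the pose commanded when the call began, along the tool's axes at that moment; what a row does not reach only later rows make up. Full scale, the value 1, is 0.2 m for a shift and 120 degrees for a turn. A row lasts 1/10 s, in which the tool goes at most 50 mm and 8.59 degrees, less where a joint would pass 70% of its speed; a pose out of reach is approached as far as the arm can. A call with a number of a shift or a turn outside -1 to 1 is refused whole. A call with a gripper value outside its range is refused whole. The fingers move at their own pace and stop on an object; the grip force is fixed at half the most. Time passes only in rows, so rows that repeat a pose let the fingers close. It gives the time, the measured TCP pose, the force and the opening at its end, in the units of the state.
- ctrl.get_obs(): the state, without advancing time (a new reading comes with each control period).
- ctrl.read_camera(name): name is "scene" or "top"; returns the picture (384x512x3 uint8, red, green, blue); there is no depth.
- ctrl.camera_params(name): a dict with "mtx" (3x3 intrinsics, pixels), "k1" (the pictures are not rectified: a ray, as slopes to the right and down, at radius r is drawn at 1 + k1 r^2 times it, then the intrinsics apply), "world_from_camera" (4x4, takes a point from camera to world coordinates). Camera axes: x right, y down, z forward; pixel columns grow to the right and rows downward; lengths in m; the calibration is good to about 2 mm. A picture is of the moment at which its call begins. camera_params takes no time and is no camera call.
- ctrl.finish_job(): hands the job in, once; it reports no verdict.
The state is a dict: "clock": time; "joint_positions": joint angles; "joint_velocities": joint speeds; "joint_efforts": joint torques, N m; "ee_pos": TCP position; "orientation": TCP orientation; "force": force on the tool from outside, world axes, zero at the start; "torque": the same for the moment, N m; "opening": opening from 0.0 (shut) to 1.0 (fully open).
Only numpy, scipy, OpenCV 4.12 (cv2) and the standard library are available. Lean on these libraries where they do the work, as an engineer would, in place of code of your own. Each camera call takes 0.05 s, during which the arm holds its last target. There are 200 camera calls.

## Working session

There is one attempt and no reset: what is moved stays moved. The work goes in short steps, Python scripts to look and compute and a tool call to move; the robot and the scene stay as the last step left them, time stands still between calls to the robot, and variables do not carry over. Pictures are saved under pics/ and viewed, about 8 in all and at most 12, crops included, and the job is handed in when it is done.

Besides the shell and the picture viewer there is one more tool, called after "Request:" as name(argument=value, ...) on one line, values as JSON. carry_out: Moves the arm, as the interface text tells. Shift numbers are shares of 0.2 m and turn numbers shares of 120 degrees, none past 1 either way. Its arguments: {"type":"object","properties":{"plan":{"type":"string"}},"required":["plan"]}

```bash
ls; mkdir -p pics; cat > h.py <<'E'
import numpy as np, cv2
from station import ctrl
def snap(name,fn=None):
    im=ctrl.read_camera(name)
    if fn: cv2.imwrite('pics/'+fn,cv2.cvtColor(im,cv2.COLOR_RGB2BGR))
    return im
def ray(name,uv):
    p=ctrl.camera_params(name);K=np.array(p['mtx']);T=np.array(p['world_from_camera'])
    uv=np.atleast_2d(np.array(uv,float))
    d=cv2.undistortPoints(uv[:,None],K,np.array([p['k1'],0,0,0.]))[:,0]
    r=np.c_[d,np.ones(len(d))]@T[:3,:3].T
    return T[:3,3],r
def plane(name,uv,z):
    o,r=ray(name,uv); return o+r*((z-o[2])/r[:,2])[:,None]
def proj(name,X):
    p=ctrl.camera_params(name);K=np.array(p['mtx']);T=np.linalg.inv(np.array(p['world_from_camera']))
    X=np.atleast_2d(np.array(X,float)); 
    return cv2.projectPoints(X,cv2.Rodrigues(T[:3,:3])[0],T[:3,3],K,np.array([p['k1'],0,0,0.]))[0][:,0]
E
python3 - <<'E'
from h import *
for n in('top','scene'):
    snap(n,n+'0.png'); p=ctrl.camera_params(n); print(n,np.round(p['mtx'],1).tolist(),p['k1'],np.round(p['world_from_camera'],3).tolist())
o=ctrl.get_obs(); print(o['clock'],o['ee_pos'],o['orientation'],o['opening'])
E
```

```text
pics
top [[355.4, 0.0, 247.1], [0.0, 355.4, 192.6], [0.0, 0.0, 1.0]] 0.0057089609058269515 [[0.104, -0.973, 0.205, 0.406], [-0.995, -0.103, 0.016, -0.002], [0.006, -0.206, -0.979, 1.074], [0.0, 0.0, 0.0, 1.0]]
scene [[412.7, 0.0, 257.9], [0.0, 412.7, 189.1], [0.0, 0.0, 1.0]] -0.0004994804622813884 [[-0.449, 0.591, -0.671, 1.464], [0.893, 0.283, -0.349, 0.452], [-0.016, -0.756, -0.655, 0.95], [0.0, 0.0, 0.0, 1.0]]
0.1 [ 0.26361369 -0.56623278  0.23056471] [ 9.76353563e-01  2.16178573e-01 -1.64779486e-04 -7.19020815e-04] 1.001408253940715
```

View pics/top0.png

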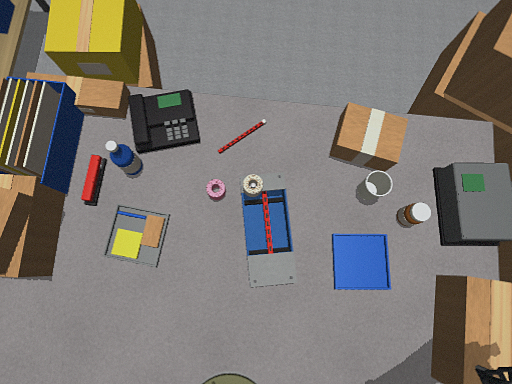

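View pics/scene0.png

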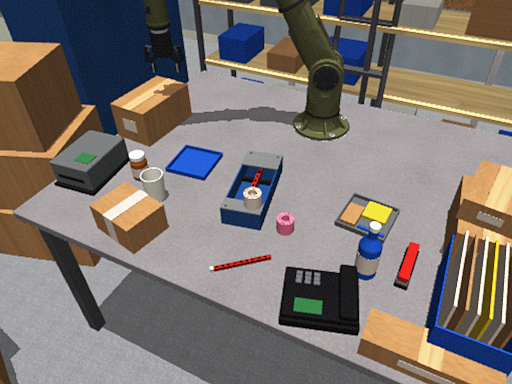

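```bash
python3 - <<'E'
from h import *
a=cv2.imread('pics/top0.png')[165:295,205:305]; b=cv2.imread('pics/scene0.png')[145:240,205:305]
A=cv2.resize(a,None,fx=4,fy=4,interpolation=2);B=cv2.resize(b,None,fx=4,fy=4,interpolation=2)
B=cv2.copyMakeBorder(B,0,A.shape[0]-B.shape[0],0,0,0); cv2.imwrite('pics/crop0.png',np.hstack([A,B]))
im=cv2.imread('pics/top0.png');hsv=cv2.cvtColor(im,cv2.COLOR_BGR2HSV)
m=cv2.inRange(hsv,(105,150,60),(125,255,255)); m[:,:220]=0
cs,_=cv2.findContours(m,0,1)
for c in cs:
    if cv2.contourArea(c)>300:
        r=cv2.minAreaRect(c);print(cv2.contourArea(c),r)
        for z in(.018,.07):print(z,plane('top',cv2.boxPoints(r),z).round(4).tolist())
E
```

```text
2952.0 ((361.0, 261.5), (55.0, 58.0), 90.0)
0.018 [[0.5289, -0.2491, 0.018], [0.547, -0.4204, 0.018], [0.3887, -0.4237, 0.018], [0.3713, -0.2577, 0.018]]
0.07 [[0.5229, -0.2369, 0.07], [0.54, -0.3998, 0.07], [0.3896, -0.4029, 0.07], [0.373, -0.2451, 0.07]]
613.5 ((277.9584045410156, 224.6116180419922), (44.95698165893555, 15.340771675109863), 83.8844985961914)
0.018 [[0.6018, -0.0514, 0.018], [0.6116, -0.0968, 0.018], [0.4797, -0.122, 0.018], [0.4703, -0.0777, 0.018]]
0.07 [[0.5921, -0.049, 0.07], [0.6015, -0.0922, 0.07], [0.4761, -0.1161, 0.07], [0.4671, -0.074, 0.07]]
894.5 ((254.00494384765625, 223.0494842529297), (62.388832092285156, 20.298757553100586), 84.2894058227539)
0.018 [[0.624, 0.0334, 0.018], [0.6367, -0.027, 0.018], [0.4533, -0.0629, 0.018], [0.4413, -0.0046, 0.018]]
0.07 [[0.6133, 0.0316, 0.07], [0.6254, -0.0258, 0.07], [0.4509, -0.06, 0.07], [0.4395, -0.0045, 0.07]]
```

View pics/crop0.png

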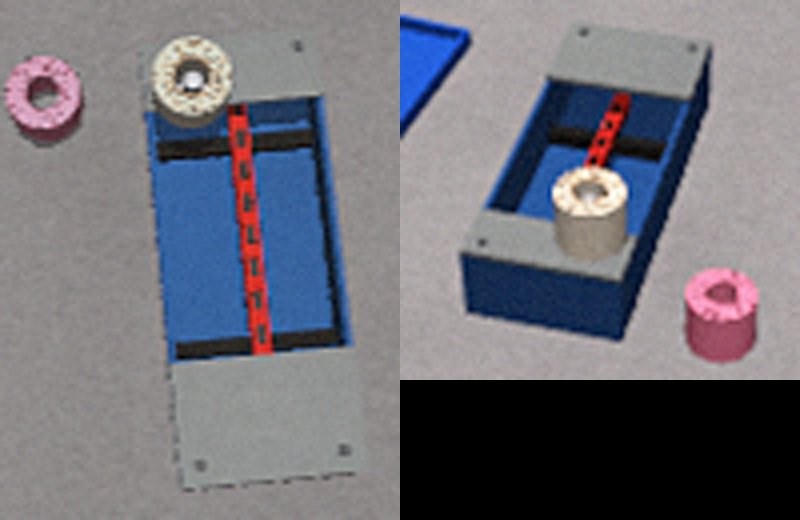

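```bash
cat > geo.py <<'E'
from h import *
f=lambda c,o:(np.array(c)+.5)/4-.5+np.array(o)
E
python3 - <<'E'
from geo import *
T=lambda z,*c:plane('top',f(c,(205,165)),z)[:,:2]
S=lambda z,*c:plane('scene',f(c,(205,145)),z)[:,:2]
LL,LR,SR,EL,ER,SFR=T(.07,(172,361),(355,348),(325,96),(183,489),(360,472),(319,30))
print('long edge L,R',LL,LR,'width',np.linalg.norm(LL-LR));print('SR',SR,'open len',np.linalg.norm(SR-LR),'cover',np.linalg.norm(ER-LR),np.linalg.norm(EL-LL),'tot',np.linalg.norm(SFR-ER))
ax=np.arctan2(*(SFR-ER)[::-1]);print('yaw',np.degrees(ax),np.degrees(np.arctan2(*(LL-LR)[::-1]))-90)
print('scene long edge',S(.07,(153,78),(290,97)),'short edge',S(.07,(75,212),(237,240)), 'end corners',S(.07,(62,250),(222,278)), 'far', S(.07,(170,25),(311,45)))
print('roll top',T(.12,(193,77)),S(.12,(190,191)),'spindle',T(.11,(193,80)))
print('strut top',T(.038,(238,105),(262,353)),S(.038,(622-400,97),(597-400,160)))
# tray
im=cv2.imread('pics/top0.png');h=cv2.cvtColor(im,cv2.COLOR_BGR2HSV);m=cv2.inRange(h,(105,150,60),(125,255,255));m[:,:320]=0
c=max(cv2.findContours(m,0,1)[0],key=cv2.contourArea);q=cv2.approxPolyDP(c,6,True)[:,0];p=plane('top',q,.018);print('tray',q.tolist(),p[:,:2],p.mean(0))
o=ctrl.get_obs();from scipy.spatial.transform import Rotation as R
print(R.from_quat(o['orientation']).as_matrix().round(3))
E
```

```text
long edge L,R [ 0.44033731 -0.00616695] [ 0.46253096 -0.13227473] width 0.12804581604133472
SR [ 0.63993628 -0.09678074] open len 0.18092117584543713 cover 0.08392290860888477 0.08652082321982126 tot 0.31419772905875226
yaw 9.8497205931469 9.981245029861384
scene long edge [[ 0.46626412 -0.12367479]
 [ 0.43908756 -0.00426335]] short edge [[ 0.64748076 -0.09679855]
 [ 0.6208295   0.03377643]] end corners [[ 0.68996722 -0.0836458 ]
 [ 0.66376176  0.04207157]] far [[ 0.38964553 -0.14726023]
 [ 0.36249681 -0.01875983]]
roll top [[ 6.32088127e-01 -4.05055553e-04]] [[0.63523597 0.00137778]] spindle [[ 6.32323486e-01 -6.00106707e-04]]
strut top [[ 0.63371598 -0.03577575]
 [ 0.45381685 -0.07010087]] [[ 0.427985   -0.07566778]
 [ 0.51516516 -0.05615217]]
tray [[332, 234], [335, 288], [390, 288], [385, 234]] [[ 0.52893994 -0.24908504]
 [ 0.37495662 -0.26609508]
 [ 0.39149989 -0.42360313]
 [ 0.54543335 -0.40565092]] [ 0.46020745 -0.33610854  0.018     ]
[[ 0.907  0.422 -0.001]
 [ 0.422 -0.907  0.001]
 [-0.    -0.001 -1.   ]]
```

Request:
carry_out(plan="0 1 -0.6 0 0;0 1 -0.6 0 0;0 1 -0.6 0 0;0 1 -0.6 0 0;0 1 -0.6 0 0;0 1 -0.6 0 0")

```text
clock: 0.7
ee_pos: [0.3981, -0.3679, 0.2314]
orientation: [0.975, 0.22, 0.001, -0.001]
force: [0.1, 0.1, 0.7]
opening: 1.001
```

Request:
carry_out(plan="0 1 -0.6 0 0;0 1 -0.6 0 0;0 1 -0.6 0 0;0 1 -0.6 0 0;0 1 -0.6 0 0;0 1 -0.6 0 0")

```text
clock: 1.3
ee_pos: [0.5277, -0.1748, 0.2311]
orientation: [0.976, 0.22, 0.001, -0.001]
force: [-0.2, 0.4, 0.3]
opening: 1.001
```

Request:
carry_out(plan="0 0.8 -0.55 0 0.12;0 0.87 -0.59 0 0.12;0 0.87 -0.59 0 0.12;0 0.87 -0.59 0 0.12;0 0.87 -0.59 0 0.12;0 0.87 -0.59 0 0.12;0 0.87 -0.59 0 0.12")

```text
clock: 2.0
ee_pos: [0.6324, -0.0022, 0.2307]
orientation: [0.996, 0.091, -0.001, 0.001]
force: [-0.6, 0.2, -0.5]
opening: 1.001
```

```bash
cat >> geo.py <<'E'
from scipy.spatial.transform import Rotation as R
C0=np.array([.5355,-.052]);YAW=np.radians(10.7);ex=np.array([np.cos(YAW),np.sin(YAW)]);ey=np.array([-ex[1],ex[0]])
def to(x,y,z,yaw=10.7):
    o=ctrl.get_obs();M=R.from_quat(o['orientation']).as_matrix();p=np.array(o['ee_pos'])
    cur=np.degrees(np.arctan2(M[1,0],M[0,0]))
    print('t',round(o['clock'],2),'p',p.round(4),'yaw',round(cur,2),'open',round(o['opening'],3),'F',np.round(o['force'],1))
    print('frac',((np.array([x,y,z])-p)@M/.2).round(3),'turn',round(-(yaw-cur)/120,3))
def cad(x,y): return C0+x*ex+y*ey
E
python3 -c "
from geo import *
to(.633,0,.082)"
```

```text
t 2.0 p [ 0.6324 -0.0022  0.2307] yaw 10.46 open 1.001 F [-0.6  0.2 -0.5]
frac [ 0.006 -0.012  0.744] turn -0.002
```

Request:
carry_out(plan="0 0 -0.01 0.25 0;0 0 -0.01 0.5 0;0 0 -0.01 0.65 0;0 0 -0.01 0.74 0;0 0 -0.01 0.74 0;0 0 -0.01 0.74 0")

```text
clock: 2.6
ee_pos: [0.6326, -0.0001, 0.0839]
orientation: [0.996, 0.091, -0.0, 0.0]
force: [0.8, 0.5, -0.4]
opening: 0.999
```

```bash
python3 -c "
from geo import *
a=cv2.cvtColor(snap('top'),4)[130:260,190:320];b=cv2.cvtColor(snap('scene'),4)[130:260,190:320]
cv2.imwrite('pics/c1.png',cv2.resize(np.hstack([a,b]),None,fx=3,fy=3,interpolation=2));to(.633,0,.082)"
```

```text
t 2.7 p [0.6335 0.001  0.085 ] yaw 10.48 open 0.999 F [-0.2 -0.8 -0.1]
frac [-0.003  0.005  0.015] turn -0.002
```

View pics/c1.png

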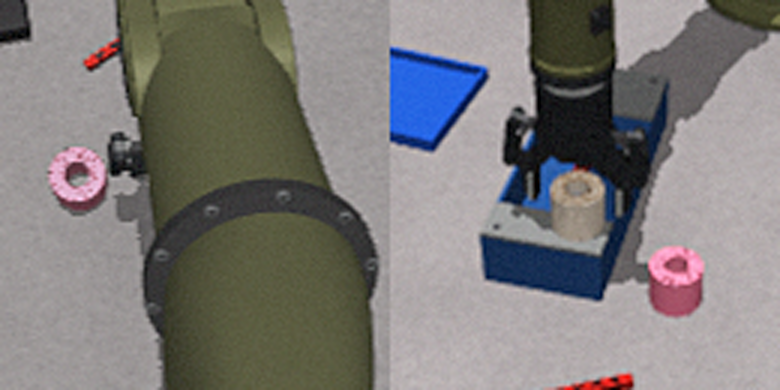

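The scene half shows the roll (575,200) midway between the fingers (532,185) and (618,205). I'm closing the gripper now.

Request:
carry_out(plan="0.5 0 0 0 0;1 0 0 0 0;1 0 0 0 0;1 0 0 0 0;1 0 0 0 0;1 0 0 0 0;1 0 0 0 0;1 0 0 0 0")

```text
clock: 3.5
ee_pos: [0.6332, 0.002, 0.0849]
orientation: [0.996, 0.092, 0.001, 0.0]
force: [-1.4, -0.7, 8.1]
opening: 0.644
```

Request:
carry_out(plan="1 0 0 -0.05 0;1 0 0 -0.15 0;1 0 0 -0.3 0;1 0 0 -0.5 0;1 0 0 -0.5 0")

```text
clock: 4.0
ee_pos: [0.6356, 0.0029, 0.1896]
orientation: [0.996, 0.092, 0.005, 0.0]
force: [0.8, 0.7, -1.6]
opening: 0.651
```

```bash
python3 -c "
from geo import *
b=cv2.cvtColor(snap('scene'),4)[100:260,170:330]
cv2.imwrite('pics/c2.png',cv2.resize(b,None,fx=3,fy=3,interpolation=2));to(.46,-.336,.185)"
```

```text
t 4.05 p [0.6344 0.0026 0.1869] yaw 10.57 open 0.65 F [-0.3 -0.  -1.5]
frac [-1.168  1.504  0.003] turn -0.001
```

View pics/c2.png

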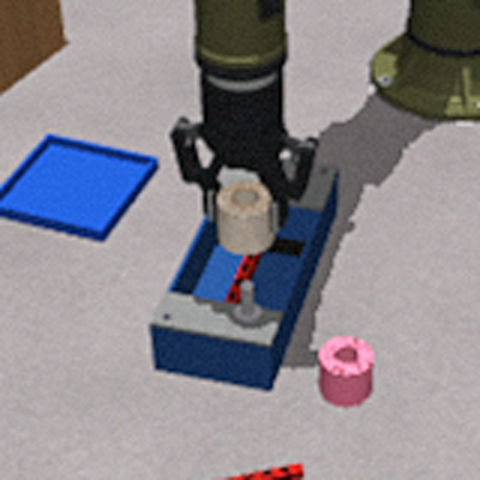

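Request:
carry_out(plan="1 -0.1 0.13 0 0;1 -0.25 0.35 0 0;1 -0.4 0.55 0 0;1 -0.5 0.68 0 0;1 -0.6 0.8 0 0;1 -0.6 0.8 0 0")

```text
clock: 4.65
ee_pos: [0.5405, -0.1828, 0.1823]
orientation: [0.996, 0.088, -0.002, 0.001]
force: [1.0, -0.6, -1.5]
opening: 0.65
```

Request:
carry_out(plan="1 -0.1 0.13 0 0;1 -0.25 0.3 0 0;1 -0.4 0.5 0 0;1 -0.5 0.62 0 0;1 -0.56 0.69 0 0;1 -0.57 0.7 0 0;1 -0.57 0.7 0 0")

```text
clock: 5.35
ee_pos: [0.4577, -0.3349, 0.1828]
orientation: [0.996, 0.092, -0.0, -0.001]
force: [0.6, 0.3, -1.2]
opening: 0.648
```

Request:
carry_out(plan="1 0 0 0.2 0;1 0 0 0.4 0;1 0 0 0.55 0;1 0 0 0.65 0;1 0 0 0.7 0;1 0 0 0.74 0;1 0 0 0.74 0")

```text
clock: 6.05
ee_pos: [0.4582, -0.3347, 0.0349]
orientation: [0.996, 0.093, -0.0, -0.0]
force: [-0.3, -0.3, -0.9]
opening: 0.646
```

```bash
python3 -c "
from geo import *
b=cv2.cvtColor(snap('scene'),4)[90:230,100:240]
cv2.imwrite('pics/c3.png',cv2.resize(b,None,fx=4,fy=4,interpolation=2));to(.46,-.336,.020)"
```

```text
t 6.1 p [ 0.4583 -0.3352  0.0357] yaw 10.61 open 0.646 F [-0.1 -0.3 -1.2]
frac [0.007 0.005 0.078] turn -0.001
```

View pics/c3.png

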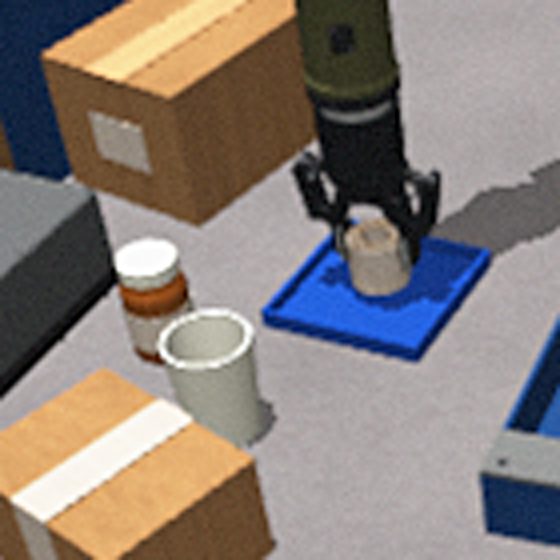

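The roll is over the middle of the tray, a little above the floor. I'll lower it in small steps until it makes contact.

Request:
carry_out(plan="1 0 0 0.03 0;1 0 0 0.05 0;1 0 0 0.06 0;1 0 0 0.06 0")

```text
clock: 6.5
ee_pos: [0.4575, -0.3356, 0.0231]
orientation: [0.996, 0.092, -0.0, -0.0]
force: [-0.1, -0.2, -1.4]
opening: 0.652
```

Request:
carry_out(plan="1 0 0 0.01 0;1 0 0 0.015 0;1 0 0 0.015 0")

```text
clock: 6.8
ee_pos: [0.4576, -0.3356, 0.0202]
orientation: [0.996, 0.092, -0.0, -0.0]
force: [0.3, -0.5, -1.2]
opening: 0.654
```

Request:
carry_out(plan="1 0 0 0.008 0;1 0 0 0.015 0;1 0 0 0.015 0")

```text
clock: 7.1
ee_pos: [0.4577, -0.3357, 0.0198]
orientation: [0.996, 0.092, 0.0, 0.001]
force: [-6.0, 4.0, 25.2]
opening: 0.649
```

Request:
carry_out(plan="1 0 0 0.005 0;1 0 0 0.01 0;1 0 0 0.01 0")

```text
clock: 7.4
ee_pos: [0.4577, -0.3357, 0.0197]
orientation: [0.996, 0.092, 0.0, 0.001]
force: [-11.4, 7.3, 44.3]
opening: 0.65
```

Request:
carry_out(plan="1 0 0 -0.015 0;1 0 0 -0.022 0;1 0 0 -0.022 0")

```text
clock: 7.7
ee_pos: [0.4579, -0.3358, 0.0199]
orientation: [0.996, 0.092, 0.0, 0.0]
force: [-1.8, 0.1, 9.2]
opening: 0.652
```

Request:
carry_out(plan="0.4 0 0 0 0;0.2 0 0 0 0;0 0 0 0 0;0 0 0 0 0;0 0 0 0 0;0 0 0 0 0")

```text
clock: 8.3
ee_pos: [0.4576, -0.3356, 0.0195]
orientation: [0.996, 0.092, -0.0, -0.0]
force: [-0.0, -0.3, -0.2]
opening: 1.004
```

Request:
carry_out(plan="0 0 0 -0.1 0;0 0 0 -0.25 0;0 0 0 -0.5 0;0 0 0 -0.75 0;0 0 0 -0.85 0;0 0 0 -0.85 0")

```text
clock: 8.9
ee_pos: [0.4593, -0.3366, 0.1934]
orientation: [0.996, 0.092, 0.003, 0.002]
force: [-0.1, -0.3, 0.0]
opening: 1.001
```

```bash
python3 -c "
from geo import *
a=cv2.cvtColor(snap('top'),4)[150:300,200:400];b=cv2.cvtColor(snap('scene'),4)[110:260,120:320]
cv2.imwrite('pics/c4.png',cv2.resize(np.vstack([a,b]),None,fx=2,fy=2,interpolation=2) if 0 else cv2.resize(np.hstack([a,b]),None,fx=2,fy=2,interpolation=2));to(*cad(0,0),.19)"
```

```text
t 9.0 p [ 0.4574 -0.3356  0.1896] yaw 10.56 open 1.001 F [ 0.1  0.1 -0.7]
frac [ 0.644 -1.322 -0.003] turn -0.001
```

View pics/c4.png

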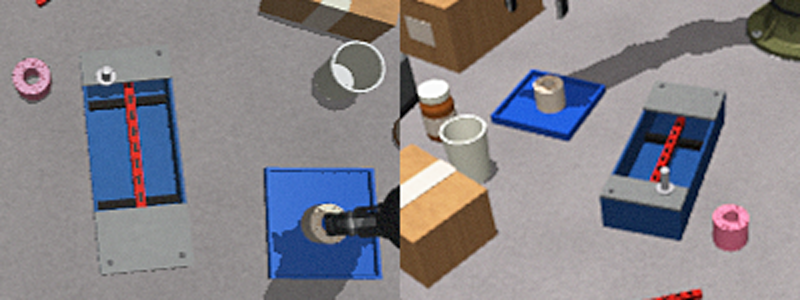

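```bash
python3 -c "
from geo import *
g=lambda c:(np.array(c)+.5)/2-.5+np.array((200,150))
im=cv2.imread('pics/c4.png')[:,:400];h=cv2.cvtColor(im,cv2.COLOR_BGR2HSV)
m=cv2.inRange(h,(0,130,90),(8,255,255))|cv2.inRange(h,(174,130,90),(180,255,255));m[:70]=0;m[:,:100]=0
v,u=np.nonzero(m);k=np.polyfit(v,u,1);print(v.min(),v.max(),k)
P=plane('top',g([(np.polyval(k,t),t) for t in(v.min(),v.max())]),.038)[:,:2];print(P,np.degrees(np.arctan2(*(P[1]-P[0])[::-1]))-180)
for p in P: print('cad',(p-C0)@ex,(p-C0)@ey)
print('spindle',[( (q-C0)@ex,(q-C0)@ey) for q in plane('top',g([(107,74)]),.11)[:,:2]],'edge',[( (q-C0)@ex,(q-C0)@ey) for q in plane('top',g([(83,84),(173,78),(97,212),(187,205)]),.07)[:,:2]])
t=P[1]+(P[0]-P[1])/np.linalg.norm(P[0]-P[1])*.130;print('grip',t,(t-C0)@ex);to(*t,.19)
"
```

```text
82 206 [1.06481615e-01 1.18725342e+02]
[[ 0.63389308 -0.03382069]
 [ 0.45415685 -0.06994073]] -348.6371132443117
cad 0.10005758948445363 -0.0004050896984819996
cad -0.0832598128722266 -0.002526085370042062
spindle [(np.float64(0.09854961747045046), np.float64(0.032011141896115876))] edge [(np.float64(0.09560335864677075), np.float64(0.06615191461963076)), (np.float64(0.09384886147608056), np.float64(-0.0644365349496066)), (np.float64(-0.0875329887901987), np.float64(0.061169995710080305)), (np.float64(-0.08828793371747079), np.float64(-0.0647944561769844))]
grip [ 0.58160872 -0.04432783] 0.046731486673447516
t 9.0 p [ 0.4574 -0.3356  0.1896] yaw 10.56 open 1.001 F [ 0.1  0.1 -0.7]
frac [ 0.877 -1.318 -0.003] turn -0.001
```

Request:
carry_out(plan="0.5 0.15 -0.2 0 0;0.5 0.3 -0.4 0 0;0.5 0.44 -0.66 0 0;0.5 0.44 -0.66 0 0;0.5 0.44 -0.66 0 0;0.5 0.44 -0.66 0 0")

```text
clock: 9.6
ee_pos: [0.5189, -0.1909, 0.1884]
orientation: [0.996, 0.092, -0.001, 0.0]
force: [-0.9, -0.4, 0.2]
opening: 0.499
```

Request:
carry_out(plan="0.5 0.15 -0.2 0 -0.004;0.5 0.3 -0.4 0 -0.004;0.5 0.435 -0.658 0 -0.004;0.5 0.435 -0.658 0 -0.004;0.5 0.435 -0.658 0 -0.004;0.5 0.435 -0.658 0 -0.004")

```text
clock: 10.2
ee_pos: [0.5807, -0.0476, 0.1891]
orientation: [0.996, 0.095, -0.001, 0.001]
force: [-0.3, -0.1, -0.0]
opening: 0.503
```

```bash
python3 -c "
from geo import *
to(.5816,-.0443,.014,11.0)"
```

```text
t 10.2 p [ 0.5807 -0.0476  0.1891] yaw 10.86 open 0.503 F [-0.3 -0.1 -0. ]
frac [ 0.009 -0.017  0.876] turn -0.001
```

Request:
carry_out(plan="0.5 0.005 -0.016 0.2 0;0.5 0.005 -0.016 0.4 0;0.5 0.005 -0.016 0.6 0;0.5 0.005 -0.016 0.75 0;0.5 0.005 -0.016 0.83 0;0.5 0.005 -0.016 0.87 0;0.5 0.005 -0.016 0.87 0;0.5 0.005 -0.016 0.87 0")

```text
clock: 11.0
ee_pos: [0.5821, -0.0424, 0.0165]
orientation: [0.995, 0.095, 0.001, 0.0]
force: [0.5, 0.3, 0.3]
opening: 0.501
```

Request:
carry_out(plan="0.7 0 0 0 0;0.85 0 0 0 0;1 0 0 0 0;1 0 0 0 0;1 0 0 0 0;1 0 0 0 0")

```text
clock: 11.6
ee_pos: [0.5826, -0.0415, 0.017]
orientation: [0.995, 0.096, 0.001, 0.0]
force: [0.2, -3.0, 6.0]
opening: 0.149
```

Request:
carry_out(plan="1 0 0 -0.02 0;1 -0.05 0 -0.03 0;1 -0.1 0 -0.03 0;1 -0.15 0 -0.03 0;1 -0.175 0 -0.03 0;1 -0.175 0 -0.03 0;1 -0.175 0 -0.03 0")

```text
clock: 12.3
ee_pos: [0.5476, -0.0477, 0.0218]
orientation: [0.995, 0.096, 0.0, -0.0]
force: [0.1, -0.1, -2.3]
opening: 0.15
```

```bash
python3 -c "
from geo import *
a=cv2.cvtColor(snap('top'),4)[150:300,200:350];b=cv2.cvtColor(snap('scene'),4)[110:260,200:350]
cv2.imwrite('pics/c5.png',cv2.resize(np.hstack([a,b]),None,fx=2.6,fy=2.6,interpolation=2));to(.5,0,.19)"
```

```text
t 12.4 p [ 0.5479 -0.0476  0.0217] yaw 11.05 open 0.148 F [-0.4 -0.3 -1.2]
frac [-0.189 -0.28  -0.842] turn 0.003
```

View pics/c5.png

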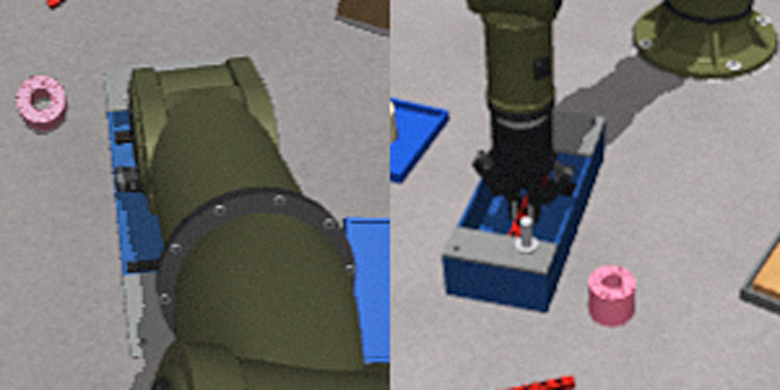

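Request:
carry_out(plan="1 -0.02 0 0 0;1 -0.04 0 0 0;1 -0.05 0 0 0;1 -0.05 0 0 0")

```text
clock: 12.8
ee_pos: [0.5371, -0.0498, 0.0217]
orientation: [0.995, 0.096, -0.0, 0.0]
force: [0.2, 0.3, -1.4]
opening: 0.149
```

Request:
carry_out(plan="1 -0.015 0 0 0;1 -0.03 0 0 0;1 -0.03 0 0 0")

```text
clock: 13.1
ee_pos: [0.5354, -0.05, 0.0228]
orientation: [0.995, 0.097, 0.004, -0.0]
force: [7.5, 1.4, -2.3]
opening: 0.15
```

Request:
carry_out(plan="1 0.05 0 0 0;1 0.05 0 0 0;1 0.05 0 -0.05 0;1 0.05 0 -0.1 0;1 0.05 0 -0.13 0;1 0.05 0 -0.15 0;1 0.05 0 -0.15 0")

```text
clock: 13.8
ee_pos: [0.5411, -0.0493, 0.0521]
orientation: [0.995, 0.096, -0.0, 0.0]
force: [0.0, -1.2, -6.1]
opening: 0.15
```

Request:
carry_out(plan="1 0 0 -0.03 0;1 0 0 -0.06 0;1 0 0 -0.09 0;1 0 0 -0.1 0;1 0 0 -0.1 0")

```text
clock: 14.3
ee_pos: [0.5421, -0.0486, 0.0723]
orientation: [0.995, 0.096, 0.001, -0.0]
force: [0.4, 0.7, -5.1]
opening: 0.15
```

```bash
python3 -c "
from geo import *
b=cv2.cvtColor(snap('scene'),4)[110:240,200:330]
cv2.imwrite('pics/c6.png',cv2.resize(b,None,fx=4,fy=4,interpolation=2));to(.5,0,.19)"
```

```text
t 14.35 p [ 0.5421 -0.0487  0.0721] yaw 11.05 open 0.148 F [-0.7  0.1 -4.7]
frac [-0.159 -0.279 -0.59 ] turn 0.003
```

View pics/c6.png

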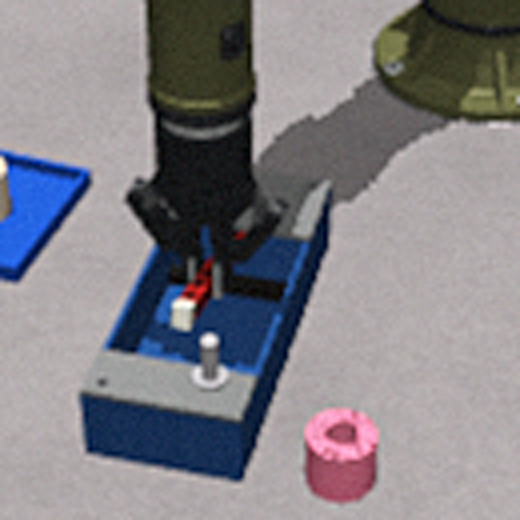

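Request:
carry_out(plan="1 0 0 -0.03 0;1 0 0 -0.05 0;1 0 0 -0.05 0")

```text
clock: 14.65
ee_pos: [0.5421, -0.0489, 0.0824]
orientation: [0.995, 0.096, 0.001, 0.0]
force: [0.0, -0.4, -4.8]
opening: 0.149
```

```bash
cat >> geo.py <<'E'
def white(fn=None):
    im=snap('scene');h=cv2.cvtColor(im,cv2.COLOR_RGB2HSV)
    m=cv2.inRange(h,(0,130,80),(8,255,255))|cv2.inRange(h,(174,130,80),(180,255,255))
    m[:,:215]=0;m[:,300:]=0;m[:100]=0;m[235:]=0
    v,u=np.nonzero(m);i=v.argmax();print('red lowest px',u[i],v[i],'n',len(v))
    o,r=ray('scene',(u[i],v[i]+2));r=r[0];n=np.r_[ey,0];s=((np.r_[C0,0]+n*-.001-o)@n)/(r@n);P=o+r*s
    print('near white: caddy x,z',round((P[:2]-C0)@ex,3),round(P[2],3))
    if fn:cv2.imwrite('pics/'+fn,cv2.resize(cv2.cvtColor(im,4)[60:260,160:360],None,fx=2.5,fy=2.5,interpolation=2))
E
python3 -c "
from geo import *
white();to(.5,0,.19)"
```

```text
red lowest px 280 233 n 31
near white: caddy x,z -0.458 -0.672
t 14.7 p [ 0.542  -0.0489  0.0823] yaw 11.05 open 0.148 F [ 1.1  0.2 -3.9]
frac [-0.159 -0.28  -0.539] turn 0.003
```

Request:
carry_out(plan="1 0.04 0.01 -0.02 0;1 0.1 0.03 -0.04 0;1 0.16 0.05 -0.065 0;1 0.22 0.06 -0.09 0;1 0.28 0.07 -0.115 0;1 0.34 0.07 -0.135 0;1 0.37 0.07 -0.15 0;1 0.37 0.07 -0.15 0")

```text
clock: 15.5
ee_pos: [0.618, -0.0481, 0.1123]
orientation: [0.995, 0.096, 0.001, -0.0]
force: [-1.3, -0.5, -2.6]
opening: 0.145
```

```bash
python3 -c "
from geo import *
im=cv2.cvtColor(snap('scene'),4)[80:240,180:340]
cv2.imwrite('pics/c7.png',cv2.resize(im,None,fx=3.5,fy=3.5,interpolation=2));to(.5,0,.19)"
```

```text
t 15.55 p [ 0.6171 -0.0483  0.1119] yaw 11.06 open 0.147 F [-1.1  0.2 -1. ]
frac [-0.528 -0.349 -0.391] turn 0.003
```

View pics/c7.png

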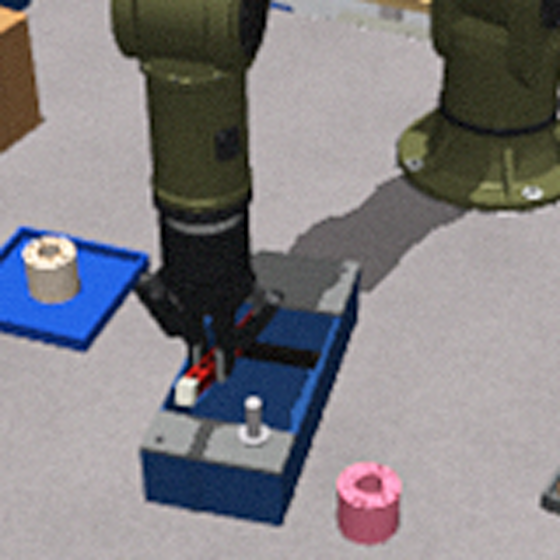

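The strut's white end (185,390) is above the short cover, clear of the spindle (253,415). The red end should now be clear of the long cover, so I'm lifting gently.

Request:
carry_out(plan="1 0.02 0 -0.03 0;1 0.03 0 -0.08 0;1 0.03 0 -0.14 0;1 0.03 0 -0.2 0;1 0.03 0 -0.2 0")

```text
clock: 16.05
ee_pos: [0.6239, -0.0473, 0.1544]
orientation: [0.995, 0.096, 0.002, 0.0]
force: [0.1, -0.1, -2.2]
opening: 0.151
```

Request:
carry_out(plan="1 0 0 -0.1 0;1 0 0 -0.25 0;1 0 0 -0.4 0;1 0 0 -0.55 0;1 0 0 -0.65 0;1 0 0 -0.7 0;1 0 0 -0.7 0;1 0 0 -0.7 0")

```text
clock: 16.85
ee_pos: [0.6222, -0.0474, 0.2905]
orientation: [0.995, 0.096, -0.001, -0.0]
force: [-0.6, -0.4, -2.7]
opening: 0.147
```

```bash
python3 -c "
from geo import *
a=cv2.cvtColor(snap('top'),4)[150:300,200:400];im=cv2.cvtColor(snap('scene'),4)[20:240,130:350]
cv2.imwrite('pics/c8.png',np.hstack([cv2.resize(im,(550,550),interpolation=2),cv2.copyMakeBorder(a,0,400,0,0,0)]));to(.5,0,.19)"
```

```text
t 16.95 p [ 0.622  -0.0474  0.2901] yaw 11.05 open 0.146 F [ 0.6 -0.9 -1.7]
frac [-0.552 -0.349  0.502] turn 0.003
```

View pics/c8.png

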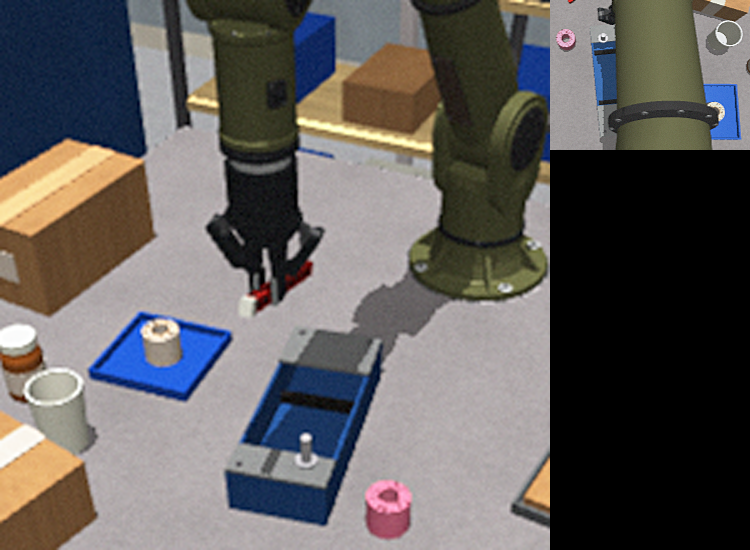

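```bash
python3 -c "
from geo import *
t=np.array(ctrl.get_obs()['ee_pos']);o,r=ray('scene',[(254,127),(229,141)]);n=np.r_[ey,0]
for q in r: P=o+q*((t-o)@n)/(q@n);print(P.round(3),'along',round((P-t)[:2]@ex,3))
"
```

```text
[ 0.463 -0.077  0.233] along -0.162
[ 0.687 -0.035  0.329] along 0.066
```

Request:
carry_out(plan="1 0 0 0 0;1 0 0 0 0;1 0 0 0 0;1 0 0 0 0;1 0 0 0 0")

```text
clock: 17.45
ee_pos: [0.6227, -0.0473, 0.2917]
orientation: [0.995, 0.096, 0.0, -0.0]
force: [-0.4, -0.8, -2.3]
opening: 0.144
```

```bash
python3 -c "
from geo import *
to(.5,0,.19);ctrl.finish_job()"
```

```text
t 17.45 p [ 0.6227 -0.0473  0.2917] yaw 11.05 open 0.144 F [-0.4 -0.8 -2.3]
frac [-0.557 -0.35   0.508] turn 0.003
the job is handed in; nothing more can be done
```

I lifted the label roll off its spindle and set it down in the blue tray. Then I drew the strut back until it touched the end wall, tilted its white end up through the opening and slid it clear of the long cover. I handed the job in at 17.5 s, with the strut still in the gripper; no verdict is reported.

- **Strut:** in the last scene picture its red end is at about 0.23 m and its white end at about 0.33 m; the limit is 0.12 m. The wrist carries about 2.3 N, which fits the strut's weight, and the arm was holding still.
- **Strut tilt (step 3):** I worked this out from the grip height and the cover edge (white end about 0.12 m, red end about 0.03 m). The one direct check I scripted picked up another red object, so I discarded it.
- **Roll:** the pictures show it standing upright near the middle of the tray. While setting it down I pressed it about 44 N onto the tray floor, more than intended, then backed off before opening the fingers.
- **Other things:** none of my moves went near the bottle, cup, jar or stapler. The last picture shows the cup and jar still standing; the bottle and stapler were outside it, and I did not measure any of their positions.

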